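# Take the leaking tube out of the rack with tongs and hold it over the beaker

### The job

The red-capped sample tube in the rack is leaking, so nothing but the blue-gripped sprung tongs may touch it: take the tongs from the bench, squeeze them so that their jaws close on the red cap, and draw the tube straight up out of the rack. Bring it to the glass beaker and hold it there upright, its foot a little way down inside the mouth so that drips land in the glass, but hanging free of the beaker; the job finishes while you are still holding the tongs squeezed on the tube like this. Leave the rack with its other two tubes, the beaker and the other things on the bench where they are.

Things in the scene. Friction and masses are not known exactly. Their poses are not given: they have to be found in the camera images.
- tongs: Steel sprung tongs, blue ribbed grips, black rubber jaws, 202 mm long, 75 g, balanced at the grips, lying flat: the arms close in the horizontal plane. Origin midway between the grips at the underside; x towards the jaws, z up. Heel 95 mm behind, jaw tips 107 mm ahead. Grips 70 mm long (35 mm either side of the origin), 22 mm high; 55 mm over their outer faces relaxed, 40 mm when closed on a tube cap.
- tongs_jaws (a point): Point midway between the jaws, 95 mm ahead of the tongs' origin, 11 mm above their underside. Each jaw is an upright V-shaped trough, 13 mm high (4.5 to 17.5 mm above the underside), 23 mm long, that centres a round cap. Gap between the jaws' edges 40 mm relaxed, 57 mm over their backs; the gap shrinks 2.1 mm per mm that the grips are squeezed together.
- tongs_left (a joint): Closing angle of the left arm: 0 relaxed and open, about 0.09 closed on a tube cap, 0.11 fully shut. Squeezed from above across the grips the tongs close: 5 N starts them, 10 N brings the jaws to a tube cap, and about half of any further force clamps it. A partial squeeze (6 N, 49 mm over the grips) holds them for carrying with the jaws open; let go, they spring open.
- tongs_right (a joint): the same for the right arm
- red_tube: The leaking sample tube: red cap, body 12.6 mm across, cap 16.4 mm across and 68 to 84 mm above the foot, about 12 g. Origin at the centre of its foot, z up. It stands loosely in a rack hole, foot 4 mm and cap 72 to 88 mm above the bench; raise it about 65 mm to clear the rack.
- blue_tube: Sample tube with a blue cap, same sizes; stays in the rack
- green_tube: Sample tube with a green cap, same sizes; stays in the rack
- rack: Clear plastic tube rack, 42 mm (its x) by 150 mm (its y) by 63 mm high, 130 g, loose. Origin at the centre of its underside. Six holes in a row along y, 23 mm apart, 15 mm wide; the tubes stand at y = -57.5, -11.5 and +34.5 mm, in any order, 46 mm apart.
- drip_beaker: Empty glass beaker, 72 mm high, 56 mm across the body, inside about 50 mm across, floor 2 mm thick, 55 g, standing on the bench. Origin at the centre of its underside, z up. A tall solid microscope stands on the bench beyond it, right of y = -0.38 m and farther than x = 0.33 m: keep the arm clear of it.
- lab_timer: White timer, 58 x 64 x 21 mm, lying on the bench (bystander)
- yellow_cup: Specimen cup with a yellow lid, 49 mm across, 60 mm high (bystander)
- marker: White marker pen with a black cap, 131 mm long, 15 mm thick (bystander)

How it is judged:
By the outcome, as a careful person would: the job done as asked, in the order asked, and still so for the second after the job is handed in, while the arm keeps its last pose, push and grip.
It also fails if it takes over 51 s, if anything falls off the work surface, if the arm or the gripper's body presses on something with over 40 N, if the wrist force passes 120 N, or if a joint passes its speed limit or range.

### The arm

A 7-joint arm with a two-finger parallel gripper is mounted at the origin on a cart in front of the work surface, level with it; the furniture and walls round the work are solid. World frame = base frame: x ahead of the robot, y to its left, z up, the work surface at z = 0. Lengths are in m, angles in rad, forces in N, time in s.
With the tool pointing down it reaches from about 0.35 to 0.9 m from the base axis. Payload 19.9 kg.
Tool frame: the origin (TCP) lies on the mounting face of the last link; the fingertips stand 199 mm ahead of it and the grasp point (between the pads) lies 180 mm ahead of it (env.grip_depth is the z of the grasp point in the tool frame, in m); z points along the fingers, y is the direction in which the jaws open and shut (so a half turn about z gives the same grasp; the last joint's range is limited). The gripper opens to 94 mm and grips with 3 to 60 N. Pads are 16 mm wide; open, the fingers measure 119 mm over their backs; the gripper's body (75 mm by 177 mm) begins 78 mm behind the grasp point.
Start: joints at [1.262, 0.417, -0.01, 1.614, 0.005, 1.111, -0.053], TCP at [0.165, -0.603, 0.405] pointing down, gripper open.
Joint ranges: [-2.81, 2.81], [-0.39, 2.02], [-1.27, 1.25], [0.06, 2.57], [-1.19, 4.33], [0.19, 2], [-2.82, 2.82]. Speed limits (rad/s): [1.89, 1.89, 2.39, 2.39, 3.01, 3.01, 3.01].

### API

Orientations are given as a 3x3 rotation matrix whose columns are the frame's x, y, z axes.
In Python, from cell import env, viewer, workorder gives the robot as it stands.
- The arm moves only by the tool arm_command, never from a script. Its argument "increments" is text: rows parted by semicolons, each of 7 numbers parted by spaces: the shift along the tool's x, y, z in mm, then the turn, a rotation vector about the tool's x, y, z in rad, then the gripper command: -1 is shut, 1 is fully open, values between are in proportion. A call has 1 to 20 rows; each row is the pose to reach, as a shift and turn from the pose commanded when the call began, along the tool's axes at that moment; what a row does not reach only later rows make up. A row lasts 1/8 s, in which the tool goes at most 62.5 mm and 10.7 degrees, less where a joint would pass 70% of its speed; a pose out of reach is approached as far as the arm can. A call with a gripper value outside its range is refused whole. The fingers move at their own pace and stop on an object; "newtons" is the grip in N (left out, the last holds). Time passes only in rows, so rows that repeat a pose let the fingers close. It gives the time, the measured TCP pose, the force and the opening at its end, in the units of the state.
- env.observe(): the state, without advancing time (a new reading comes with each control period).
- viewer.grab_frame(name): name is "side" or "top"; returns a dict with "frame" (480x640x3 uint8, red, green, blue), "depth" (480x640 float32, m along the optical axis (not along the pixel's ray), 0 where there is no reading), "fx", "fy", "cx", "cy" (pixels), "k1" (the pictures are not rectified: a ray, as slopes to the right and down, at radius r is drawn at 1 + k1 r^2 times it, then the intrinsics apply), "camera_from_world" (4x4, takes a point from world to camera coordinates). Camera axes: x right, y down, z forward; pixel columns grow to the right and rows downward; lengths in m; the calibration is good to about 2 mm. A picture is of the moment at which its call begins.
- workorder.sign_off(): hands the job in, once; it reports no verdict.
Trained networks look in a picture, given as the dict that the camera call returned (one of the last four; its "shot" number tells which), for a name from the list of things; names that differ only in an ending like _2 or _b are one class to them, and where a whole thing is asked for, a point or a joint stands for the part that bears it (a point fixed in the world has none). Each returns a list of dicts, best first, with "score" (0 to 1); they miss things now and then, are a little off and sometimes report something else, mostly with a low value. They report only what shows in the picture. A call takes as long as a camera call.
- viewer.look_for(thing, picture): "xyz" ([x, y, z] in m, in world coordinates, good to about 4 mm: the middle of the surface that is visible of it).
- viewer.regions_of(thing, picture): "pixels" (480x640 bool, what is visible of it).
The state is a dict: "time_s": time; "qpos": joint angles; "dq": joint speeds; "tau": joint torques, N m; "position": TCP position; "orientation": TCP orientation; "contact_force": force on the tool from outside, world axes, zero at the start; "torque": the same for the moment, N m; "finger_gap": opening from 0.0 (shut) to 1.0 (fully open).
Only numpy, scipy, OpenCV 4.12 (cv2) and the standard library are available. Lean on these libraries where they do the work, as an engineer would, in place of code of your own. Each camera call takes 0.05 s, during which the arm holds its last target.

## Working session

There is one attempt and no reset: what is moved stays moved. The work goes in short steps, Python scripts to look and compute and a tool call to move; the robot and the scene stay as the last step left them, time stands still between calls to the robot, and variables do not carry over. Pictures are saved under pics/ and viewed, and the job is handed in when it is done.

Besides the shell and the picture viewer there is one more tool, called after "Call:" as a command line: name --argument value ..., lists and objects as JSON in quotes. arm_command: Moves the arm, as the interface text tells. Its arguments: {"type":"object","properties":{"increments":{"type":"string"},"newtons":{"type":"number"}},"required":["increments"]}

```bash
ls; mkdir -p pics
cat > h.py <<'E'
import numpy as np, cv2
from cell import env, viewer, workorder
def pts(p,mask=None):
    d=p["depth"]; v,u=np.nonzero((d>0)&(mask if mask is not None else True))
    z=d[v,u]; K=np.array([[p["fx"],0,p["cx"]],[0,p["fy"],p["cy"]],[0,0,1.]])
    n=cv2.undistortPoints(np.stack([u,v],1).astype(float)[:,None],K,np.array([p["k1"],0,0,0.]))[:,0]
    c=np.c_[n*z[:,None],z,np.ones(len(z))]
    return (np.linalg.inv(p["camera_from_world"])@c.T).T[:,:3]
def save(p,n): cv2.imwrite(f"pics/{n}.png",p["frame"][:,:,::-1])
E
python3 - <<'E'
from h import *
s=env.observe(); print({k:np.round(v,3).tolist() for k,v in s.items()})
for c in("top","side"):
    p=viewer.grab_frame(c); save(p,c+"0"); print(c,np.round(np.linalg.inv(p["camera_from_world"]),3).tolist(),p["k1"])
    for t in "tongs tongs_jaws red_tube blue_tube green_tube rack drip_beaker lab_timer yellow_cup marker".split():
        print(t,[(np.round(r["xyz"],3).tolist(),round(r["score"],2)) for r in viewer.look_for(t,p)][:3])
E
```

```text
pics
{'time_s': 0.0, 'qpos': [1.263, 0.418, -0.01, 1.614, 0.005, 1.111, -0.053], 'dq': [0.001, -0.0, -0.001, -0.002, 0.002, -0.0, -0.001], 'tau': [-0.0, -85.124, 0.639, -42.599, -0.049, 0.019, 0.0], 'position': [0.165, -0.603, 0.404], 'orientation': [[0.965, 0.264, -0.0], [0.264, -0.965, 0.001], [-0.0, -0.001, -1.0]], 'contact_force': [0.915, -0.479, 0.076], 'torque': [-0.018, -0.013, 0.028], 'finger_gap': 1.0}
top [[-0.028, -0.977, 0.213, 0.329], [-1.0, 0.028, -0.002, 0.071], [-0.004, -0.212, -0.977, 0.995], [0.0, 0.0, 0.0, 1.0]] -0.007402216599958144
tongs [([0.434, 0.298, 0.017], 0.62)]
tongs_jaws [([0.439, 0.302, 0.017], 0.9)]
red_tube [([0.608, 0.06, 0.086], 0.45)]
blue_tube [([0.363, -0.073, 0.017], 0.75), ([0.391, 0.076, 0.018], 0.65), ([0.609, 0.103, 0.09], 0.48)]
green_tube [([0.609, 0.012, 0.088], 0.44)]
rack [([0.603, 0.076, 0.066], 0.67)]
drip_beaker [([0.572, -0.197, 0.03], 0.71)]
lab_timer [([0.391, 0.077, 0.014], 0.85)]
yellow_cup [([0.69, 0.253, 0.058], 0.76), ([0.606, 0.06, 0.085], 0.6)]
marker [([0.361, -0.072, 0.012], 0.83)]
side [[-0.899, -0.237, 0.37, 0.057], [-0.439, 0.517, -0.735, 0.966], [-0.017, -0.823, -0.568, 0.759], [0.0, 0.0, 0.0, 1.0]] -0.18520868723827597
tongs [([0.428, 0.3, 0.013], 0.66)]
tongs_jaws [([0.431, 0.299, 0.016], 0.57)]
red_tube []
blue_tube []
green_tube [([0.609, 0.018, 0.08], 0.63)]
rack [([0.603, 0.095, 0.035], 0.57)]
drip_beaker [([0.562, -0.174, 0.047], 0.65)]
lab_timer [([0.386, 0.088, 0.017], 0.95)]
yellow_cup [([0.601, 0.094, 0.034], 0.57), ([0.684, 0.272, 0.046], 0.56)]
marker [([0.355, -0.061, 0.013], 0.73)]
```

View pics/top0.png

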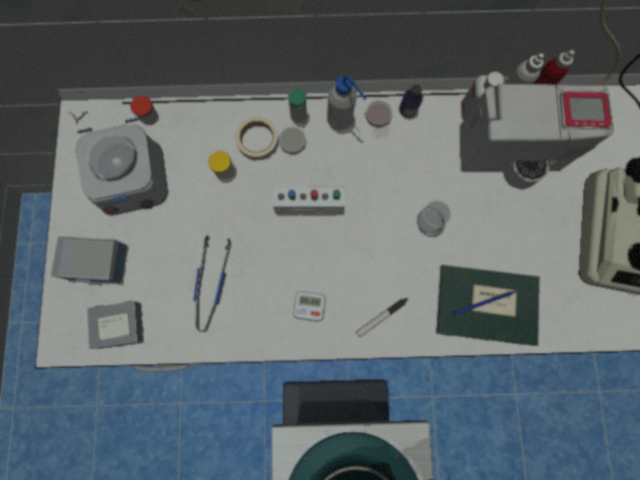

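View pics/side0.png

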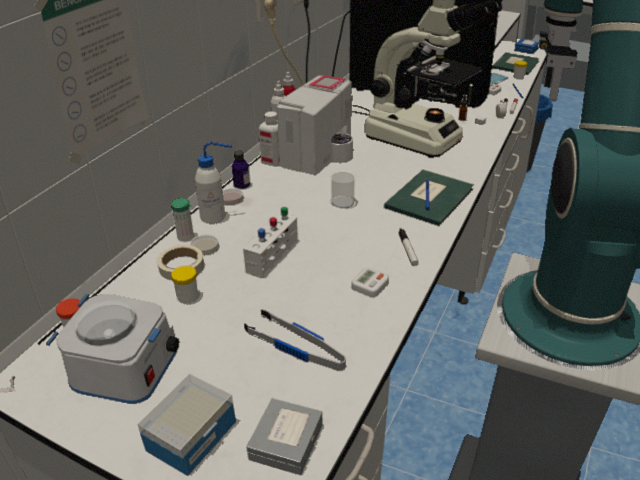

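The top view shows the tongs at about (213,285), jaws towards +x, and the rack at (310,200) with red in the middle. The beaker is at (432,220), and nothing blocks the space between them. Next I measure precisely.

Run:
```python
from h import *
ps={}
for c in("top","side"):
    p=viewer.grab_frame(c)
    for t in "tongs red_tube blue_tube green_tube rack drip_beaker".split():
        rs=viewer.regions_of(t,p)
        for r in rs[:2]:
            P=pts(p,r["pixels"]); 
            if len(P)<5: continue
            print(c,t,round(r["score"],2),len(P),"med",np.round(np.median(P,0),4),"p2",np.round(np.percentile(P,2,axis=0),3),"p98",np.round(np.percentile(P,98,axis=0),3))
        if rs: np.save(f"{c}_{t}.npy",pts(p,rs[0]["pixels"]))
    f=p["frame"].astype(int)
    # blue grips
    P_all=None
    m=(f[:,:,2]>f[:,:,0]+40)&(f[:,:,2]>f[:,:,1]+20)
    P=pts(p,m); ok=(P[:,0]>.28)&(P[:,0]<.55)&(P[:,1]>.2)&(P[:,1]<.42)&(P[:,2]<.05)&(P[:,2]>.005)
    P=P[ok]; print("grip px",len(P))
    if len(P)>10:
        # split in two by kmeans
        _,l,cc=cv2.kmeans(P[:,:2].astype(np.float32),2,None,(3,50,1e-5),5,cv2.KMEANS_PP_CENTERS); print(cc, P[:,2].mean(),np.bincount(l.ravel()))
        for k in (0,1):
            Q=P[l.ravel()==k]; print(np.round(Q.min(0),3),np.round(Q.max(0),3))
    # caps
    for nm,mm in (("red",(f[:,:,0]>f[:,:,1]+50)&(f[:,:,0]>f[:,:,2]+50)),("blue",m),("green",(f[:,:,1]>f[:,:,0]+30))):
        P=pts(p,mm); ok=(abs(P[:,0]-.608)<.04)&(abs(P[:,1]-.06)<.1)&(P[:,2]>.06)&(P[:,2]<.1); P=P[ok]
        if len(P): print(c,nm,len(P),np.round(P.mean(0),4),np.round(P.min(0),4),np.round(P.max(0),4))
```

```text
top tongs 0.83 710 med [0.4314 0.2937 0.0179] p2 [0.345 0.246 0.   ] p98 [0.531 0.314 0.024]
top red_tube 0.52 63 med [0.6066 0.0592 0.0882] p2 [0.602 0.053 0.062] p98 [0.617 0.065 0.091]
top red_tube 0.45 817 med [0.3865 0.0759 0.0184] p2 [0.359 0.046 0.003] p98 [0.417 0.105 0.023]
top blue_tube 0.67 847 med [0.3855 0.0758 0.0183] p2 [0.359 0.045 0.   ] p98 [0.415 0.108 0.023]
top blue_tube 0.65 36 med [0.6079 0.1043 0.0886] p2 [0.603 0.1   0.081] p98 [0.615 0.11  0.092]
top green_tube 0.48 73 med [0.6073 0.0126 0.0882] p2 [0.601 0.004 0.059] p98 [0.615 0.02  0.092]
top rack 0.82 1701 med [0.5988 0.0734 0.062 ] p2 [ 0.589 -0.001  0.001] p98 [0.63  0.143 0.067]
top drip_beaker 0.37 54 med [0.6065 0.0592 0.0886] p2 [0.602 0.053 0.068] p98 [0.616 0.065 0.091]
grip px 105
[[0.43202287 0.3117343 ]
 [0.42803788 0.26332074]] 0.022003877555637295 [41 64]
[0.406 0.307 0.02 ] [0.467 0.316 0.026]
[0.399 0.255 0.018] [0.46  0.271 0.027]
top red 23 [0.6086 0.0596 0.0891] [0.6039 0.0551 0.0851] [0.6135 0.0634 0.0926]
top blue 25 [0.6096 0.1059 0.0888] [0.6044 0.1019 0.0852] [0.6146 0.1103 0.0921]
[... 502 characters left out ...]
med [0.4245 0.298  0.013 ] p2 [ 0.341  0.246 -0.001] p98 [0.532 0.318 0.023]
side rack 0.8 1812 med [0.598  0.092  0.0326] p2 [ 0.586 -0.     0.   ] p98 [0.628 0.148 0.064]
side drip_beaker 0.9 824 med [ 0.5579 -0.1732  0.0461] p2 [ 0.534 -0.222  0.   ] p98 [ 0.589 -0.161  0.071]
grip px 298
[[0.42431718 0.26608112]
 [0.43375543 0.3140201 ]] 0.017698868998584322 [ 69 229]
[0.394 0.255 0.018] [0.46  0.274 0.027]
[0.401 0.304 0.005] [0.472 0.321 0.024]
side red 41 [0.6046 0.0638 0.0845] [0.5996 0.0547 0.0751] [0.6135 0.0698 0.0884]
side blue 36 [0.6065 0.1089 0.0847] [0.6016 0.0999 0.0763] [0.6157 0.1157 0.0897]
side green 48 [0.6045 0.0346 0.0852] [0.5987 0.0085 0.0755] [0.6123 0.1131 0.0897]
```

Run:
```python
from h import *
p=viewer.grab_frame("top"); f=p["frame"]
a=cv2.resize(f[225:340,180:250],None,fx=5,fy=5,interpolation=cv2.INTER_CUBIC); 
b=cv2.resize(f[180:250,260:460],None,fx=3,fy=3,interpolation=cv2.INTER_CUBIC)
cv2.imwrite("pics/a.png",a[:,:,::-1]);cv2.imwrite("pics/b.png",b[:,:,::-1])
```

```text
(no output)
```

View pics/a.png

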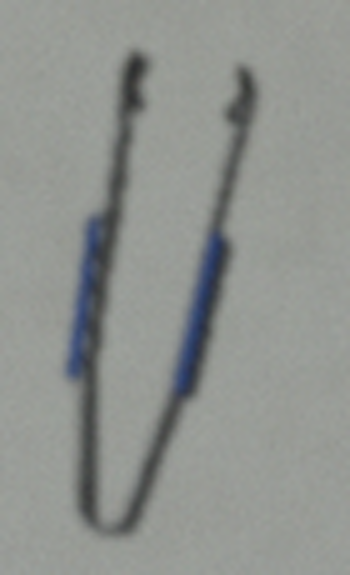

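View pics/b.png

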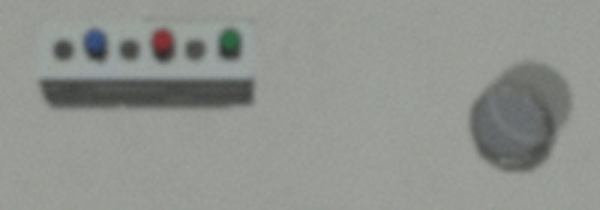

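Run:
```python
from h import *
# fit tongs pose: side & top masks; symmetric axis from PCA + extents
for c in("top","side"):
    P=np.load(f"{c}_tongs.npy"); P=P[(P[:,2]>.006)&(P[:,2]<.03)]
    best=None
    for a in np.arange(-.4,.4,.005):
        x=np.array([np.cos(a),np.sin(a)]); y=np.array([-x[1],x[0]])
        u=P[:,:2]@x; v=P[:,:2]@y
        # symmetry axis: midline of outer extents in several u-bins constant
        bs=np.linspace(u.min()+.04,u.max()-.01,8); mids=[];ws=[]
        for i in range(7):
            k=(u>=bs[i])&(u<bs[i+1])
            if k.sum()>4: mids.append((np.percentile(v[k],3)+np.percentile(v[k],97))/2); ws.append(np.ptp(v[k]))
        s=np.std(mids)
        if best is None or s<best[0]: best=(s,a,np.median(mids),u.min(),u.max(),np.round(ws,3))
    s,a,m,u0,u1,ws=best; x=np.array([np.cos(a),np.sin(a)]); y=np.array([-x[1],x[0]])
    print(c,"ang",a,"std",s,"len",u1-u0,"origin via heel",x*(u0+.095)+y*m,"via tip",x*(u1-.107)+y*m,ws)
# beaker rim
p=viewer.grab_frame("side"); 
r=viewer.regions_of("drip_beaker",p)[0]; P=pts(p,r["pixels"]); 
for lo,hi in((.01,.06),(.06,.08)):
    Q=P[(P[:,2]>lo)&(P[:,2]<hi)]; print("beaker side",len(Q),np.round(Q.min(0),3),np.round(Q.max(0),3))
    A=np.c_[2*Q[:,:2],np.ones(len(Q))]; s=np.linalg.lstsq(A,(Q[:,:2]**2).sum(1),rcond=None)[0]; print("circle",s[:2],np.sqrt(s[2]+s[0]**2+s[1]**2))
p=viewer.grab_frame("top"); P=pts(p); Q=P[(abs(P[:,0]-.565)<.06)&(abs(P[:,1]+.195)<.06)&(P[:,2]>.01)&(P[:,2]<.09)]
print("beaker top",len(Q),Q.min(0),Q.max(0),np.median(Q,0))
Q=Q[Q[:,2]>.055];print(len(Q),Q.min(0),Q.max(0))
A=np.c_[2*Q[:,:2],np.ones(len(Q))]; s=np.linalg.lstsq(A,(Q[:,:2]**2).sum(1),rcond=None)[0]; print("circle",s[:2],np.sqrt(s[2]+s[0]**2+s[1]**2))
print(env.observe()["time_s"])
```

```text
top ang -0.1599999999999998 std 0.000650292577503235 len 0.19770167927420834 origin via heel [0.43551694 0.28580046] via tip [0.43127352 0.28648526] [0.047 0.053 0.057 0.059 0.055 0.052 0.055]
side ang -0.18999999999999984 std 0.0004333244920246408 len 0.20301519803035734 origin via heel [0.43081582 0.29035119] via tip [0.43181275 0.29015946] [0.047 0.053 0.055 0.058 0.055 0.054 0.058]
beaker side 532 [ 0.532 -0.224  0.01 ] [ 0.589 -0.158  0.06 ]
circle [ 0.56222676 -0.19158648] 0.02785724940814124
beaker side 216 [ 0.529 -0.223  0.06 ] [ 0.592 -0.159  0.074]
circle [ 0.56154611 -0.19146446] 0.028373729689351937
beaker top 646 [ 0.5356182  -0.22398458  0.01022106] [ 0.59488392 -0.16272753  0.07636957] [ 0.56741026 -0.19759539  0.0493092 ]
269 [ 0.5356182  -0.22398458  0.05511925] [ 0.59488392 -0.16272753  0.07636957]
circle [ 0.56471813 -0.19300394] 0.028317549274365254
2.0
```

The tongs origin comes out at about (0.432, 0.288) with yaw -0.175. The red cap is at (0.607, 0.061) and the beaker at (0.563, -0.192). I'm moving to above the tongs now.

Call:
arm_command --increments "237 -353 0 0 0 0.1 1;237 -353 0 0 0 0.1 1;237 -353 0 0 0 0.1 1;237 -353 0 0 0 0.1 1;237 -353 0 0 0 0.1 1;237 -353 0 0 0 0.1 1;237 -353 0 0 0 0.1 1;237 -353 0 0 0 0.1 1;493 -789 105 0 0 0.442 1;493 -789 105 0 0 0.442 1;493 -789 105 0 0 0.442 1;493 -789 105 0 0 0.442 1;493 -789 105 0 0 0.442 1;493 -789 105 0 0 0.442 1;493 -789 105 0 0 0.442 1;493 -789 105 0 0 0.442 1;493 -789 105 0 0 0.442 1;493 -789 105 0 0 0.442 1;493 -789 105 0 0 0.442 1;493 -789 105 0 0 0.442 1" --newtons 6

```text
time_s: 4.5
position: [0.4327, 0.2869, 0.2999]
orientation: [[0.984, -0.176, 0.0], [-0.176, -0.984, -0.001], [0.001, 0.0, -1.0]]
contact_force: [-0.3, 0.2, 0.3]
finger_gap: 1.004
```

Call:
arm_command --increments "0 0 50 0 0 0 1;0 0 85 0 0 0 1;0 0 97 0 0 0 1;0 0 97 0 0 0 1;0 0 97 0 0 0 -1;0 0 97 0 0 0 -1;0 0 97 0 0 0 -1;0 0 97 0 0 0 -1;0 0 97 0 0 0 -1;0 0 97 0 0 0 -1;0 0 97 0 0 0 -1;0 0 97 0 0 0 -1" --newtons 6

```text
time_s: 6.0
position: [0.4324, 0.2882, 0.2028]
orientation: [[0.985, -0.174, 0.0], [-0.174, -0.985, 0.0], [0.0, -0.0, -1.0]]
contact_force: [0.2, -1.8, 5.3]
finger_gap: 0.575
```

Run:
```python
from h import *
p=viewer.grab_frame("side"); f=p["frame"]; cv2.imwrite("pics/g1.png",cv2.resize(f[240:420,180:420],None,fx=3,fy=3)[:,:,::-1])
print(np.round(env.observe()["qpos"],2))
```

```text
[-0.2   0.59 -0.55  2.    0.48  0.68 -2.8 ]
```

View pics/g1.png

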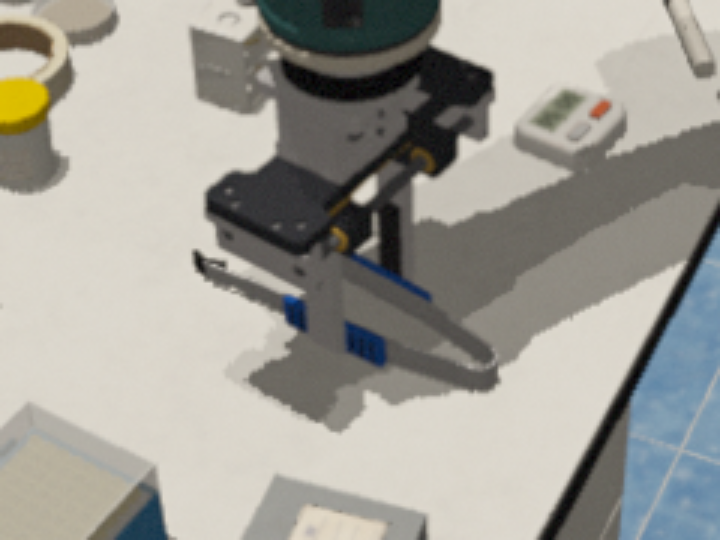

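The fingers straddle the blue grips, with the tongs at (350,320) in the crop. The gap reads 54 mm, so they have barely squeezed. I'll raise the force slightly and wait, then check.

Call:
arm_command --increments "0 0 0 0 0 0 -1;0 0 0 0 0 0 -1;0 0 0 0 0 0 -1;0 0 -5 0 0 -0.02 -1;0 0 -10 0 0 -0.04 -1" --newtons 6.5

```text
time_s: 6.68
position: [0.4322, 0.2882, 0.2129]
orientation: [[0.991, -0.133, -0.0], [-0.133, -0.991, 0.0], [-0.0, 0.0, -1.0]]
contact_force: [-0.4, -0.4, -1.0]
finger_gap: 0.527
```

Call:
arm_command --increments "0 0 -40 0 0 -0.03 -1;5 10 -77 0 0 -0.05 -1;15 50 -77 0 0 -0.08 -1;25 95 -77 0 0 -0.11 -1;33 140 -77 0 0 -0.135 -1;41 180 -77 0 0 -0.135 -1;46 210 -77 0 0 -0.135 -1;48 223 -77 0 0 -0.135 -1;48 223 -77 0 0 -0.135 -1;48 223 -77 0 0 -0.135 -1"

```text
time_s: 7.92
position: [0.4498, 0.0619, 0.2898]
orientation: [[1.0, 0.001, 0.0], [0.001, -1.0, 0.0], [0.0, -0.0, -1.0]]
contact_force: [-0.2, 0.6, -0.9]
finger_gap: 0.526
```

Run:
```python
from h import *
s=env.observe();print(np.round(s["qpos"],2),s["time_s"])
for c in("side","top"):
    p=viewer.grab_frame(c); f=p["frame"]
    if c=="side": cv2.imwrite("pics/s2.png",cv2.resize(f[150:350,200:420],None,fx=3,fy=3)[:,:,::-1])
    else: cv2.imwrite("pics/t2.png",cv2.resize(f[160:300,250:390],None,fx=4,fy=4,interpolation=cv2.INTER_CUBIC)[:,:,::-1])
    for t in("tongs_jaws","red_tube"): print(c,t,[(np.round(r["xyz"],4).tolist(),round(r["score"],2)) for r in viewer.look_for(t,p)][:2])
    r=viewer.regions_of("tongs",p)
    if r:
        P=pts(p,r[0]["pixels"]); P=P[P[:,2]>.05]; np.save(c+"_t2.npy",P)
        J=P[P[:,0]>.525]; print(c,len(P),P.max(0),"jaws",len(J),J[:,1].min() if len(J) else 0,J[:,1].max() if len(J) else 0, np.round(np.percentile(J,[2,50,98],axis=0),3) if len(J) else 0)
    P=pts(p);f=f.reshape(-1,3)[p["depth"].ravel()>0].astype(int); m=(f[:,0]>f[:,1]+50)&(f[:,0]>f[:,2]+50)&(abs(P[:,0]-.607)<.03)&(abs(P[:,1]-.06)<.04); print("red",m.sum(),np.round(np.percentile(P[m],[2,50,98],axis=0),3))
```

```text
[ 0.38  0.35 -0.68  2.11  0.31  0.78 -2.05] 7.925
side tongs_jaws [([0.4374, 0.0738, 0.102], 0.93)]
side red_tube [([0.6075, 0.1116, 0.0748], 0.71), ([0.6075, 0.0682, 0.0766], 0.65)]
side 1173 [0.55629558 0.09289631 0.11069484] jaws 143 0.03997802612811607 0.0897775698870179 [[0.526 0.041 0.092]
 [0.539 0.05  0.098]
 [0.553 0.088 0.105]]
red 42 [[0.6   0.055 0.076]
 [0.604 0.065 0.085]
 [0.612 0.069 0.089]]
top tongs_jaws []
top red_tube []
red 2 [[0.613 0.061 0.088]
 [0.613 0.062 0.088]
 [0.613 0.063 0.088]]
```

View pics/s2.png

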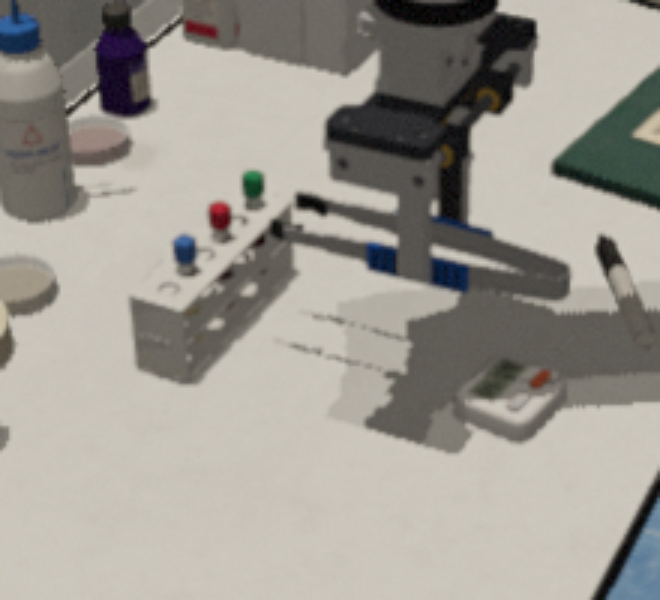

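View pics/t2.png

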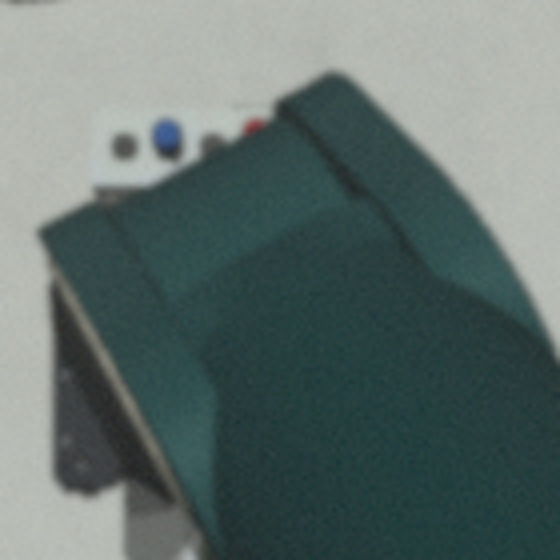

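In the side view the jaws are open just short of the rack, at about (300,215) in the crop, and level with the caps; red is at (220,213). Next I refine jaw centre against cap centre within the same camera.

Run:
```python
from h import *
from scipy.optimize import least_squares
P=np.load("side_t2.npy")
for a in np.arange(.36,.56,.012):
    q=P[(P[:,0]>=a)&(P[:,0]<a+.012)]
    if len(q)>3:
        lo=q[q[:,1]<.065];hi=q[q[:,1]>=.065]
        f=lambda q:(len(q),np.round([q[:,1].min(),np.median(q[:,1]),q[:,1].max(),q[:,2].max(),q[:,2].min()],3).tolist()) if len(q) else 0
        print(round(a,3),f(lo),f(hi))
p=viewer.grab_frame("side");Q=pts(p);F=p["frame"].reshape(-1,3)[p["depth"].ravel()>0].astype(int)
for n,m,y0 in(("red",(F[:,0]>F[:,1]+40)&(F[:,0]>F[:,2]+40),.062),("blue",(F[:,2]>F[:,0]+30),.108),("green",(F[:,1]>F[:,0]+20)&(F[:,1]>F[:,2]+10),.016)):
    q=Q[m&(abs(Q[:,0]-.607)<.025)&(abs(Q[:,1]-y0)<.025)&(Q[:,2]>.072)]
    top=q[q[:,2]>.0865]; s=q[q[:,2]<.0855]
    r=least_squares(lambda c:np.hypot(s[:,0]-c[0],s[:,1]-c[1])-.0082,[.607,y0],loss="soft_l1",f_scale=.001)
    print(n,len(q),"top",len(top),top.mean(0),"cyl",len(s),r.x,np.abs(r.fun).mean())
```

```text
0.36 (29, [0.049, 0.053, 0.058, 0.105, 0.093]) (47, [0.07, 0.073, 0.076, 0.108, 0.09])
0.372 (34, [0.048, 0.051, 0.056, 0.107, 0.091]) (47, [0.071, 0.075, 0.078, 0.107, 0.09])
0.384 (41, [0.046, 0.049, 0.055, 0.108, 0.088]) (48, [0.073, 0.077, 0.08, 0.108, 0.089])
0.396 (40, [0.044, 0.047, 0.051, 0.107, 0.087]) (53, [0.076, 0.079, 0.084, 0.108, 0.088])
0.408 (49, [0.041, 0.046, 0.049, 0.11, 0.086]) (61, [0.077, 0.083, 0.09, 0.109, 0.087])
0.42 (55, [0.04, 0.045, 0.05, 0.109, 0.087]) (61, [0.08, 0.086, 0.091, 0.11, 0.087])
0.432 (51, [0.041, 0.045, 0.049, 0.109, 0.089]) (28, [0.082, 0.086, 0.09, 0.108, 0.089])
0.444 (44, [0.04, 0.045, 0.049, 0.108, 0.086]) 0
0.456 0 (27, [0.085, 0.088, 0.093, 0.111, 0.089])
0.468 0 (60, [0.082, 0.088, 0.092, 0.11, 0.086])
0.48 (30, [0.041, 0.046, 0.05, 0.107, 0.091]) (32, [0.079, 0.085, 0.09, 0.109, 0.087])
0.492 (34, [0.041, 0.044, 0.048, 0.105, 0.089]) (33, [0.079, 0.083, 0.086, 0.104, 0.09])
0.504 (26, [0.042, 0.044, 0.051, 0.106, 0.092]) (32, [0.081, 0.084, 0.086, 0.104, 0.091])
0.516 (22, [0.04, 0.044, 0.048, 0.103, 0.092]) (27, [0.079, 0.083, 0.088, 0.105, 0.09])
0.528 (34, [0.041, 0.046, 0.051, 0.106, 0.091]) (32, [0.08, 0.084, 0.09, 0.105, 0.093])
0.54 (34, [0.04, 0.046, 0.049, 0.105, 0.089]) (25, [0.081, 0.085, 0.089, 0.104, 0.094])
0.552 (3, [0.044, 0.045, 0.046, 0.098, 0.095]) (2, [0.082, 0.082, 0.082, 0.097, 0.093])
red 47 top 17 [0.60564939 0.0629794  0.08778868] cyl 23 [0.6080444  0.05996086] 0.0012762732504974761
blue 47 top 15 [0.60690019 0.10788913 0.08796998] cyl 25 [0.60970518 0.10577429] 0.0013014648217332236
green 44 top 17 [0.60502369 0.01625452 0.08786216] cyl 24 [0.60838881 0.01359147] 0.002027075917505762
```

Call:
arm_command --increments "0 2 9 0 0 0 -1;0 2 18 0 0 0 -1;0 2 18 0 0 0 -1;8 2 18 0 0 0 -1;20 2 18 0 0 0 -1;32 2 18 0 0 0 -1;44 2 18 0 0 0 -1;54 2 18 0 0 0 -1;60 2 18 0 0 0 -1;63 2 18 0 0 0 -1;63 2 18 0 0 0 -1;63 2 18 0 0 0 -1"

```text
time_s: 9.88
position: [0.5126, 0.0587, 0.2717]
orientation: [[1.0, -0.0, -0.0], [-0.0, -1.0, -0.0], [-0.0, 0.0, -1.0]]
contact_force: [-0.4, -0.2, 0.1]
finger_gap: 0.523
```

Run:
```python
from h import *
p=viewer.grab_frame("side"); f=p["frame"]
cv2.imwrite("pics/s3.png",cv2.resize(f[190:290,225:345],None,fx=6,fy=6,interpolation=cv2.INTER_CUBIC)[:,:,::-1])
```

```text
(no output)
```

View pics/s3.png

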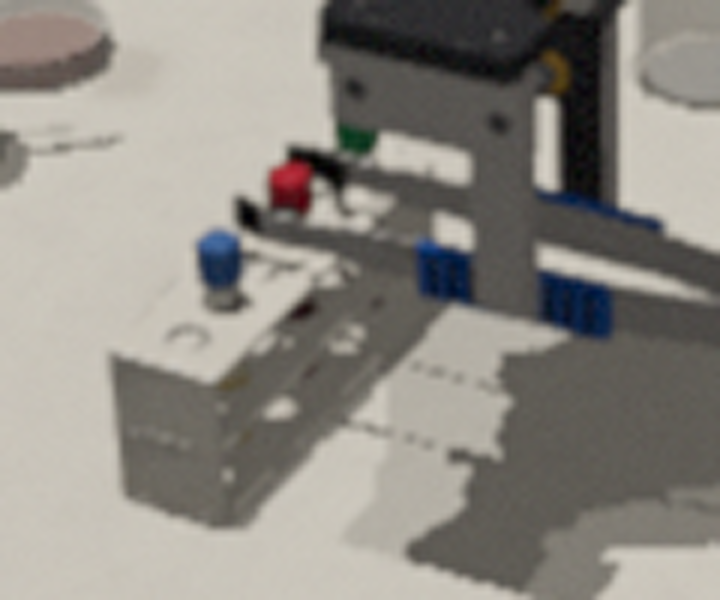

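Run:
```python
from h import *
p=viewer.grab_frame("side");Q=pts(p);F=p["frame"].reshape(-1,3)[p["depth"].ravel()>0].astype(int)
red=(F[:,0]>F[:,1]+40)&(F[:,0]>F[:,2]+40)
near=(abs(Q[:,0]-.605)<.03)&(abs(Q[:,1]-.06)<.04)&(Q[:,2]>.07)&(Q[:,2]<.095)
dark=(F.max(1)<70)
r=Q[red&near]; j=Q[dark&near]
print("red",len(r),np.round(np.percentile(r,[3,50,97],axis=0),4), "top",r[r[:,2]>.0865].mean(0))
for n,m in(("L",j[:,1]>.065),("R",j[:,1]<.056)):
    q=j[m]; print(n,len(q),np.round(np.percentile(q,[3,50,97],axis=0),4))
    t=q[q[:,2]>.083]; print("  top",len(t),np.round(np.percentile(t,[3,50,97],axis=0),4)if len(t) else 0)
s=env.observe(); print(s["position"],s["time_s"])
```

```text
red 43 [[0.6002 0.0428 0.0775]
 [0.6059 0.0617 0.0855]
 [0.6146 0.0693 0.0895]] top [0.60507967 0.06324662 0.08795259]
L 18 [[0.6021 0.0671 0.0771]
 [0.6091 0.0815 0.0813]
 [0.6134 0.084  0.0853]]
  top 4 [[0.6083 0.0796 0.0838]
 [0.6113 0.0815 0.0842]
 [0.6138 0.0822 0.0862]]
R 45 [[0.5946 0.0204 0.0758]
 [0.6022 0.0416 0.0818]
 [0.6131 0.0473 0.0867]]
  top 17 [[0.5955 0.024  0.0831]
 [0.6027 0.0421 0.0849]
 [0.6134 0.0476 0.0872]]
[0.51263779 0.05874345 0.27168402] 9.975
```

The cap sits between the jaws and is centred within about 1 mm; in the crop it is at (290,187), with jaws at (250,212) and (310,165). I'm squeezing.

Call:
arm_command --increments "0 -1 0 0 0 0 -1;0 -1 0 0 0 0 -1;0 -1 0 0 0 0 -1;0 -1 0 0 0 0 -1;0 -1 0 0 0 0 -1;0 -1 0 0 0 0 -1" --newtons 12

```text
time_s: 10.72
position: [0.5128, 0.0597, 0.2716]
orientation: [[1.0, -0.0, -0.0], [-0.0, -1.0, 0.0], [-0.0, -0.0, -1.0]]
contact_force: [0.1, -0.1, -1.0]
finger_gap: 0.429
```

Call:
arm_command --increments "0 0 0 0 0 0 -1;0 0 0 0 0 0 -1;0 0 0 0 0 0 -1" --newtons 20

```text
time_s: 11.1
position: [0.5128, 0.0597, 0.2717]
orientation: [[1.0, -0.0, 0.0], [-0.0, -1.0, 0.0], [0.0, -0.0, -1.0]]
contact_force: [0.2, 0.4, -1.0]
finger_gap: 0.428
```

Run:
```python
from h import *
p=viewer.grab_frame("side"); f=p["frame"]
cv2.imwrite("pics/s4.png",cv2.resize(f[190:290,225:345],None,fx=6,fy=6,interpolation=cv2.INTER_CUBIC)[:,:,::-1])
```

```text
(no output)
```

View pics/s4.png

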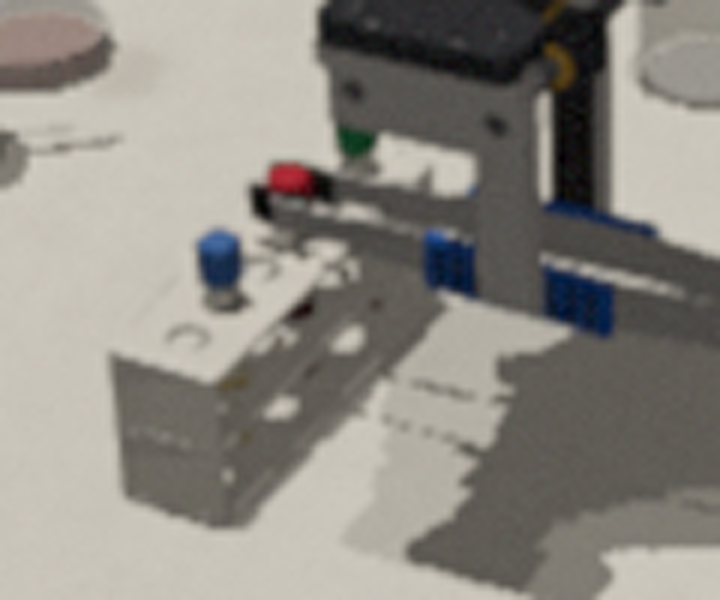

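The gap is 40.2 mm, so the jaws are closed on the cap, and the rack has not moved. Lifting straight up.

Call:
arm_command --increments "0 0 -2 0 0 0 -1;0 0 -6 0 0 0 -1;0 0 -12 0 0 0 -1;0 0 -20 0 0 0 -1;0 0 -29 0 0 0 -1;0 0 -38 0 0 0 -1;0 0 -47 0 0 0 -1;0 0 -56 0 0 0 -1;0 0 -65 0 0 0 -1;0 0 -74 0 0 0 -1;0 0 -83 0 0 0 -1;0 0 -91 0 0 0 -1;0 0 -98 0 0 0 -1;0 0 -100 0 0 0 -1;0 0 -100 0 0 0 -1;0 0 -100 0 0 0 -1" --newtons 22

```text
time_s: 13.15
position: [0.5128, 0.0597, 0.3714]
orientation: [[1.0, -0.0, -0.0], [-0.0, -1.0, 0.0], [-0.0, -0.0, -1.0]]
contact_force: [0.6, 0.6, -0.4]
finger_gap: 0.428
```

Run:
```python
from h import *
print(np.round(env.observe()["qpos"],2))
p=viewer.grab_frame("side"); f=p["frame"]
cv2.imwrite("pics/s5.png",cv2.resize(f[120:300,200:400],None,fx=3.3,fy=3.3,interpolation=cv2.INTER_CUBIC)[:,:,::-1])
```

```text
[ 0.41  0.33 -0.69  1.9   0.25  1.   -1.97]
```

View pics/s5.png

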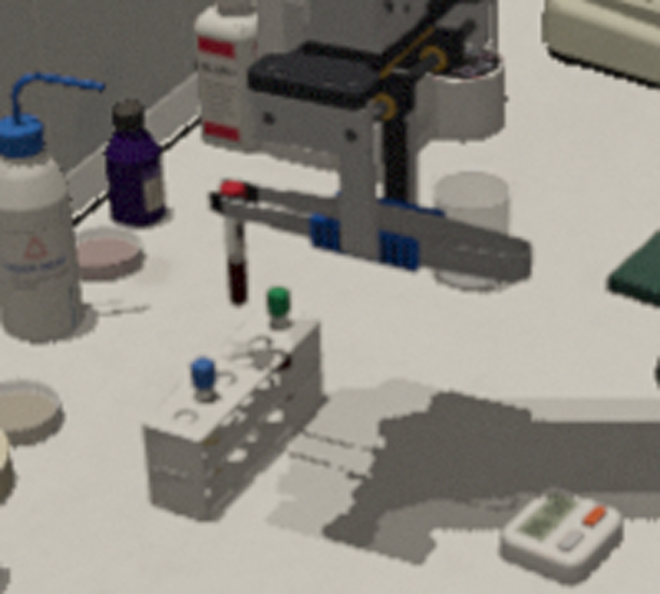

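The tube is out and upright at (237,245) in the crop, and the rack is undisturbed. Moving above the beaker.

Call:
arm_command --increments "-2 8 0 0 0 0 -1;-5 25 0 0 0 0 -1;-9 48 0 0 0 0 -1;-14 76 0 0 0 0 -1;-19 106 0 0 0 0 -1;-24 136 0 0 0 0 -1;-30 166 0 0 0 0 -1;-35 194 0 0 0 0 -1;-39 218 0 0 0 0 -1;-42 236 0 0 0 0 -1;-44 247 0 0 0 0 -1;-45 252 0 0 0 0 -1;-45 252 0 0 0 0 -1;-45 252 0 0 0 0 -1;-45 252 0 0 0 0 -1"

```text
time_s: 15.08
position: [0.4679, -0.1918, 0.3717]
orientation: [[1.0, 0.001, -0.0], [0.001, -1.0, 0.0], [-0.0, -0.0, -1.0]]
contact_force: [0.7, 0.7, -0.6]
finger_gap: 0.427
```

Run:
```python
from h import *
from scipy.optimize import least_squares
print(np.round(env.observe()["qpos"],2))
p=viewer.grab_frame("side"); f=p["frame"]
cv2.imwrite("pics/s6.png",cv2.resize(f[90:240,250:450],None,fx=3.6,fy=3.6,interpolation=cv2.INTER_CUBIC)[:,:,::-1])
P=pts(p);F=f.reshape(-1,3)[p["depth"].ravel()>0].astype(int)
red=(F[:,0]>F[:,1]+40)&(F[:,0]>F[:,2]+40)&(abs(P[:,0]-.56)<.06)&(abs(P[:,1]+.19)<.06)&(P[:,2]>.15)
q=P[red]; print("cap",len(q),np.round(np.percentile(q,[3,50,97],axis=0),4), q[q[:,2]>np.percentile(q[:,2],97)-.004].mean(0))
near=(abs(P[:,0]-.56)<.03)&(abs(P[:,1]+.19)<.03)&(P[:,2]>.095)&(P[:,2]<.172)
b=P[near]
for lo in np.arange(.095,.17,.012):
    s=b[(b[:,2]>=lo)&(b[:,2]<lo+.012)]
    if len(s)>5:
        r=least_squares(lambda c:np.hypot(s[:,0]-c[0],s[:,1]-c[1])-.0063,s[:,:2].mean(0)+[.003,-.004],loss="soft_l1",f_scale=.001); print(round(lo,3),len(s),s.mean(0),r.x)
r=viewer.regions_of("drip_beaker",p)
for g in r[:1]:
    B=pts(p,g["pixels"]);B=B[(B[:,2]>.01)&(B[:,2]<.075)&(abs(B[:,0]-.562)<.04)&(abs(B[:,1]+.19)<.04)]
    rr=least_squares(lambda c:np.hypot(B[:,0]-c[0],B[:,1]-c[1])-.028,[.562,-.192],loss="soft_l1",f_scale=.002);print("beaker",g["score"],len(B),rr.x,np.percentile(B,[1,99],axis=0))
print("t",viewer.look_for("red_tube",p)[:1])
```

```text
[ 0.83  0.29 -0.58  1.93  0.19  0.98 -1.41]
cap 22 [[ 0.5554 -0.1954  0.184 ]
 [ 0.5597 -0.1869  0.188 ]
 [ 0.5679 -0.1807  0.1897]] [ 0.56103515 -0.18805734  0.18820986]
0.107 23 [ 0.56069902 -0.18671558  0.11283289] [ 0.56264178 -0.19044066]
0.119 26 [ 0.56043047 -0.18613227  0.12573825] [ 0.5617307  -0.19045546]
0.131 20 [ 0.56030148 -0.18592943  0.1375727 ] [ 0.56248826 -0.19060702]
0.143 25 [ 0.56009264 -0.18610988  0.14900671] [ 0.56123079 -0.19035446]
0.155 28 [ 0.55998674 -0.18676541  0.16083297] [ 0.56174518 -0.1902765 ]
0.167 6 [ 0.56149954 -0.18506667  0.16841465] [ 0.55962752 -0.18973306]
beaker 0.9 709 [ 0.56201536 -0.19153785] [[ 0.53361825 -0.22259533  0.01116519]
 [ 0.58862761 -0.16031112  0.07182123]]
t [{'xyz': [0.5617, -0.1837, 0.1458], 'score': 0.64}]
```

View pics/s6.png

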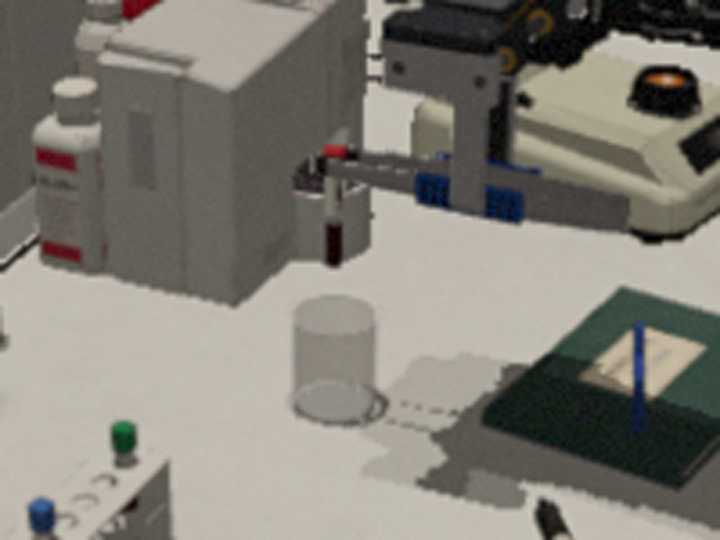

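The tube is upright and centred over the beaker to within 1–2 mm, with its foot at about 0.104 m. I'm lowering it 50 mm, which puts the foot about 18 mm below the rim.

Call:
arm_command --increments "0 1 -0 0 0 0 -1;0 1 6 0 0 0 -1;0 1 13 0 0 0 -1;0 1 20 0 0 0 -1;0 1 27 0 0 0 -1;0 1 34 0 0 0 -1;0 1 41 0 0 0 -1;0 1 47 0 0 0 -1;0 1 50 0 0 0 -1;0 1 50 0 0 0 -1;0 1 50 0 0 0 -1;0 1 50 0 0 0 -1;0 1 50 0 0 0 -1;0 1 50 0 0 0 -1"

```text
time_s: 16.98
position: [0.4678, -0.1933, 0.3217]
orientation: [[1.0, -0.0, 0.0], [-0.0, -1.0, -0.0], [0.0, 0.0, -1.0]]
contact_force: [0.1, -0.1, -0.9]
finger_gap: 0.426
```

Run:
```python
from h import *
from scipy.optimize import least_squares
s=env.observe();print(np.abs(s["dq"]).max(),s["time_s"])
p=viewer.grab_frame("side"); f=p["frame"]
cv2.imwrite("pics/s7.png",cv2.resize(f[90:300,220:450],None,fx=2.8,fy=2.8,interpolation=cv2.INTER_CUBIC)[:,:,::-1])
cv2.imwrite("pics/s7b.png",cv2.resize(f[120:220,310:380],None,fx=6,fy=6,interpolation=cv2.INTER_CUBIC)[:,:,::-1])
P=pts(p)
b=P[(abs(P[:,0]-.56)<.03)&(abs(P[:,1]+.19)<.03)&(P[:,2]>.076)&(P[:,2]<.118)]
for lo in np.arange(.076,.118,.012):
    q=b[(b[:,2]>=lo)&(b[:,2]<lo+.012)]
    if len(q)>5:
        r=least_squares(lambda c:np.hypot(q[:,0]-c[0],q[:,1]-c[1])-.0063,q[:,:2].mean(0)+[.003,-.004],loss="soft_l1",f_scale=.001); print(round(lo,3),len(q),r.x)
g=viewer.regions_of("drip_beaker",p)[0]
B=pts(p,g["pixels"]);B=B[(B[:,2]>.01)&(B[:,2]<.075)&(abs(B[:,0]-.562)<.04)&(abs(B[:,1]+.19)<.04)]
print("beaker",least_squares(lambda c:np.hypot(B[:,0]-c[0],B[:,1]-c[1])-.028,[.562,-.192],loss="soft_l1",f_scale=.002).x)
```

```text
0.002144779554960211 16.975
0.076 27 [ 0.56304393 -0.19026736]
0.088 20 [ 0.56265343 -0.19185047]
0.1 30 [ 0.56130002 -0.19120731]
0.112 13 [ 0.56017851 -0.19170075]
beaker [ 0.56199728 -0.19178353]
```

View pics/s7.png

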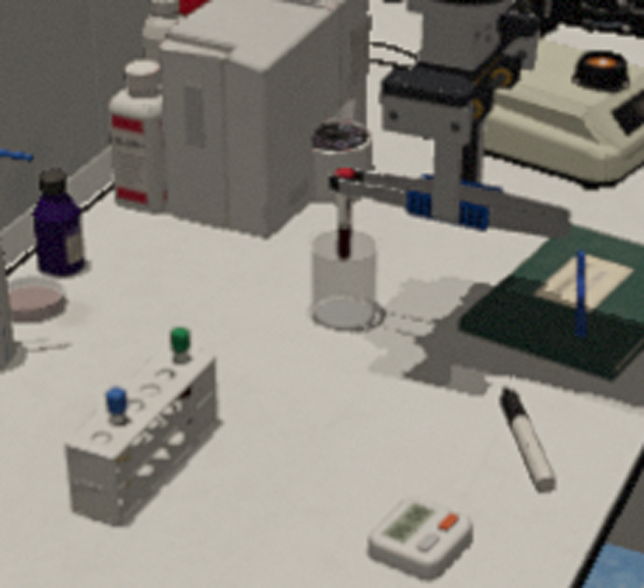

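View pics/s7b.png

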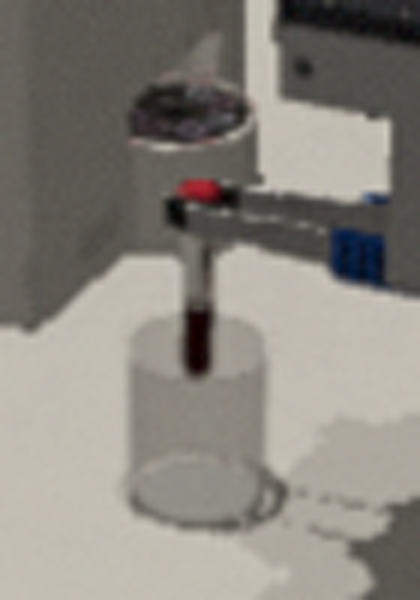

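The foot is inside the mouth at (197,375), about 15 mm below the rim centre at (197,348). It is centred and hanging free, the tube is still clamped, and the rack and beaker have not moved. Handing in.

```bash
python3 -c "
from cell import workorder
print(workorder.sign_off())"
```

```text
the job is handed in; nothing more can be done
None
```

I picked up the tongs by their grips, closed the jaws on the red cap, drew the tube straight up out of the rack, and lowered it into the beaker's mouth. I signed off at about 17 s with the tongs still squeezed at 22 N.

**Last checks (side camera):**
- **Grip:** the opening was 40 mm, which matches the tongs being closed on a cap, and it held steady through the lift and carry.
- **Tube position:** it is upright to within about 3 mm over 40 mm, the scatter of the fits. It is centred in the beaker to within about 2 mm.
- **Foot depth:** the foot is about 15–18 mm below the rim. The only wrist force was about 0.9 N, the weight of the tongs and tube, so nothing is touching the beaker.
- **Everything else in view:** the rack with its blue and green tubes, the beaker, timer and marker are where they were. The yellow cup was out of the last cropped picture, but nothing came near it.

**Disagreements and close calls:**
- The two cameras differed by 3–4 mm, so I used averages and measured the jaws, tube and beaker within the side camera.
- During the tongs pickup the last joint read -2.80, close to its -2.82 limit.
- The first squeeze on the tongs was incomplete (54 mm); a slightly higher force and a short wait fixed it.

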